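# Pose the sprung tweezers for their sale photo

## Task

Get the steel serving tweezers ready for their sale photo: first set the lamp's dimmer lever in line with the brass tab on its disc, then pick up the tweezers by both blades and hold them level over the middle of the grey photo mat, about a hand's breadth above it, squeezed so that the pin on the hinged blade is level with the brass collar on the gauge bar. Finish while still holding them there with the gap steady; leave the tab, the collar and the other goods as they are.

Things in the scene. Friction and masses are not known exactly. Their poses are not given: they have to be found in the camera images.
- tweezers_centre (a point): Steel serving tweezers, 212 mm long, 130 g, on edge on the table: two upright blades 22 mm tall, 3 mm thick, 43 mm over both when open. This point: between them at the ribs (place to grip), 11 mm above the underside. x to the tips (95 mm ahead), z up, y from rigid to hinged blade; axes fixed to the rigid blade. Round bow 21 mm wide 104 mm behind. Gauge bar across the top 55 mm ahead, 20 mm up.
- tweezers_blade (a joint): Angle of hinged blade, rad: 0 sprung open, grows when squeezed, to 0.29. Upright hinge at x -100, y +7 mm in the axes of tweezers_centre. The blades' centre planes lie at 0.13 - angle and -0.13 rad to x; the rigid one starts at x -100, y -7 mm. Spring 4.5 N m/rad plus 0.27 N m preload: 8 to 13 N at the ribs for gaps that can be marked. Released, it springs open.
- blade_pin (a point): Dark round head (4 mm) of an upright pin on the hinged blade, 164 mm from its hinge, just to the tip side of the gauge bar, 32 mm above the underside. At blade angle q it is at y = 7 mm + 164 mm * sin(0.13 - q) in the axes of tweezers_centre.
- collar_mid (a point): Brass collar on the gauge bar, marking the wanted gap: 4 mm along the bar, 10 mm across, 8 mm tall; this point is its centre, 55 mm ahead of and 20 mm above tweezers_centre, same axes. The gap is right when blade_pin has the same y. It is stiff on the bar; do not touch it.
- gap_collar (a joint): Place of the collar along the gauge bar, in m: the y of collar_mid in the axes of tweezers_centre.
- lever_hinge (a point): Middle of the hinge of the lamp dimmer, a grey box 110 x 80 mm, 45 mm tall, fixed to the table; 35 mm above the table. y is the lever's axle, z up; the lever swings in the x-z plane. An aluminium disc of 60 mm radius stands on the axle 27 to 30 mm off towards +y.
- lever_grip (a point): Centre of the lever's black cross grip, a round bar of 16 mm diameter, 34 mm long along the axle's direction, 110 mm from the hinge on a steel rod of 8 mm diameter. Its z axis points from the hinge to the grip.
- dimmer_lever (a joint): Angle of the lever, rad: 0 leaning 0.5 rad from upright towards -x of lever_hinge, 0.5 upright, 1.0 leaning 0.5 rad towards +x. It stays where it is left (about 1.5 N at the grip moves it).
- tab_mid (a point): Brass tab at the rim of the dimmer's disc, marking the wanted lever angle: 5 x 7 x 30 mm, reaching to 80 mm from the hinge; this point is on it 70 mm from the hinge, 28.5 mm to the +y side of the lever's plane. Its z axis points outward from the hinge. Stiff; not to be moved.
- dimmer_tab (a joint): Angle of the tab, rad, measured like the lever's: the lever is set when the two are equal.
- mat_middle (a point): Middle of the top of the grey photo mat, 200 x 180 mm, 4 mm thick, fixed to the table. A low light bar, 170 mm long, 22 mm deep, 48 mm tall, stands at its +x edge, 115 mm from the middle.
- figurine: Bystander: plaster figurine, 52 mm across, 120 mm tall; origin at the centre of its underside.
- tumbler: Bystander: glass tumbler, 60 mm across, 85 mm tall; origin at the centre of its underside.
- brass_bowl: Bystander: small brass bowl, 90 mm across, 40 mm tall; origin at the centre of its underside.
- candlestick: Bystander: dark metal candlestick, 76 mm across the foot, 128 mm tall; origin at the centre of its underside.
- creamer: Bystander: white china creamer with a handle, 68 mm across, 75 mm tall; origin at the centre of its underside.
- ginger_jar: Bystander: blue lidded china jar, 90 mm across, 135 mm tall; origin at the centre of its underside.
- clay_dish: Bystander: clay dish, 90 mm across, 35 mm tall; origin at the centre of its underside.
Not all that is in view belongs to the job. What is shaped like the part that bears lever_hinge but pink or purple is not meant. Several things look just like the part that bears tweezers_centre: the one meant starts farthest from the robot's base.

How it is judged:
By the outcome, as a careful person would: the job done as asked, in the order asked, and still so for the second after the job is handed in, while the arm keeps its last pose, push and grip.
It also fails if it takes over 48 s, if anything falls off the work surface, if the arm or the gripper's body presses on something with over 40 N, if the wrist force passes 120 N, or if a joint passes its speed limit or range.

## Robot

A 6-joint arm with a two-finger parallel gripper is mounted at the origin on the work surface. World frame = base frame: x ahead of the robot, y to its left, z up, the work surface at z = 0. Lengths are in mm, angles in rad, forces in N, time in s.
With the tool pointing down it reaches from about 300 to 775 mm from the base axis. Payload 14.6 kg.
Tool frame: the origin (TCP) lies on the mounting face of the last link; the fingertips stand 199 mm ahead of it and the grasp point (between the pads) lies 180 mm ahead of it; z points along the fingers, y is the line along which they close (so a half turn about z gives the same grasp; the last joint's range is limited). The gripper opens to 94 mm and grips with 3 to 60 N. Pads are 16 mm wide; open, the fingers measure 119 mm over their backs; the gripper's body (75 mm by 177 mm) begins 78 mm behind the grasp point.
Start: joints at [-1.281, 0.3, 1.521, -0, 1.321, -0.067], TCP at [192.096, -515.354, 404.646] pointing down, gripper open.
Joint ranges: [-3.03, 3.03], [-0.79, 2.21], [0.23, 2.52], [-1.04, 4.18], [0, 3.07], [-2.55, 2.55]. Speed limits (rad/s): [2.22, 2.22, 2.57, 3.14, 3.14, 3.14].

## Interface

Orientations are given as [roll, pitch, yaw] about the fixed x, y, z axes, in that order (R = Rz(yaw) Ry(pitch) Rx(roll)).
In Python, from cell import manip gives the robot as it stands. The module is installed in compiled form; this text tells all that it offers.
- The arm moves only by the shell command python3 -m creep 'ROWS' [FORCE]. ROWS is a JSON object of lists of equal length, an entry for each row: "slide": the shift along the world's x, y, z in cm, a list of three; "turn": the turn about the world's z in rad; "claw": the opening, from 0 (shut) to 1 (fully open). A call has 1 to 8 rows; each row shifts and turns the commanded pose from where the row before left it; what a row does not reach is not made up. A row lasts 1/8 s, in which the tool goes at most 62.5 mm and 10.7 degrees, less where a joint would pass 70% of its speed; a pose out of reach is approached as far as the arm can. A call with a gripper value outside its range is refused whole. The fingers move at their own pace and stop on an object; FORCE is the grip in N (left out, the last holds). Time passes only in rows, so rows that do not move let the fingers close. It gives the time, the measured TCP pose, the force, the opening and the grip force at its end, in the units of the state.
- manip.read_state(): the state, without advancing time (a new reading comes with each control period).
- manip.camera(name): name is "scene" or "top" or "wrist"; returns (picture, depth): 384x512x3 uint8, red, green, blue; 384x512 float32, mm along the optical axis (not along the pixel's ray), 0 where there is no reading.
- manip.calibration(name): a dict with "intrinsics" (3x3 intrinsics, pixels), "k1" (the pictures are not rectified: a ray, as slopes to the right and down, at radius r is drawn at 1 + k1 r^2 times it, then the intrinsics apply), "pose" (4x4, takes a point from camera to world coordinates). Camera axes: x right, y up, looking along -z (the intrinsics and any distortion apply to the point x, -y, -z); pixel columns grow to the right and rows downward; lengths in mm; the calibration is good to about 2 mm. A picture is of the moment at which its call begins: read the wrist's pose just before it. calibration takes no time and is no camera call; for the wrist camera it gives the pose at the moment of the call.
- manip.sign_off(): hands the job in; it is judged then, once.
Trained networks look in the newest picture that a camera, given by its name, has taken for a name from the list of things; names that differ only in an ending like _2 or _b are one class to them, and where a whole thing is asked for, a point or a joint stands for the part that bears it (a point fixed in the world has none). Each returns a list of dicts, best first, with "score" (0 to 1); they miss things now and then, are a little off and sometimes report something else, mostly with a low value. They report only what shows in the picture. A call takes as long as a camera call. They do not tell look-alikes from the thing itself.
- manip.cut_out(query, camera): "mask" (384x512 bool, what is visible of it) and "position" ([column, row] in pixels, amid what is visible of it).
The state is a dict: "clock": time; "joints": joint angles; "qd": joint speeds; "effort": joint torques, N m; "eef_pos": TCP position; "eef_rot": TCP orientation; "wrist_force": force on the tool from outside, world axes, zero at the start; "moment": the same for the moment, N m; "finger_gap": finger opening in mm; "finger_force": force on a finger pad.
Only numpy, scipy, OpenCV 4.12 (cv2) and the standard library are available. Lean on these libraries where they do the work, as an engineer would, in place of code of your own. Each camera call takes 0.05 s, during which the arm holds its last target. There are 200 camera calls.

## Working session

There is one attempt and no reset: what is moved stays moved. The work goes in short steps, Python scripts to look and compute and a shell command to move; the robot and the scene stay as the last step left them, time stands still between calls to the robot, and variables do not carry over. Pictures are saved under pics/ and viewed, at most 10 in all, crops included, and the job is handed in when it is done.

```bash
mkdir -p pics; cat > h.py <<'E'
import numpy as np, cv2
from cell import manip
def ray(c,px):
    K=np.array(c["intrinsics"]);k=c["k1"]
    d=np.array([(px[0]-K[0,2])/K[0,0],(px[1]-K[1,2])/K[1,1]]);u=d.copy()
    for _ in range(20): u=d/(1+k*(u@u))
    return u
def pt(c,px,depth):
    u=ray(c,px);P=np.array(c["pose"])
    return P[:3,:3]@(depth*np.array([u[0],-u[1],-1]))+P[:3,3]
def atz(c,px,z):
    a=pt(c,px,0);b=pt(c,px,1);d=b-a
    return a+d*(z-a[2])/d[2]
def proj(c,p):
    P=np.array(c["pose"]);K=np.array(c["intrinsics"])
    q=P[:3,:3].T@(np.array(p)-P[:3,3]);u=np.array([q[0],-q[1]])/-q[2];u=u*(1+c["k1"]*(u@u))
    return K[:2,:2]@u+K[:2,2]
def save(n,im): cv2.imwrite("pics/"+n,cv2.cvtColor(im,cv2.COLOR_RGB2BGR))
E
python3 - <<'E'
from h import *
out=[]
for n in("top","scene"):
    im,d=manip.camera(n);c=manip.calibration(n);np.savez(n+".npz",im=im,d=d)
    print(n,np.round(c["pose"],2).tolist(),np.round(c["intrinsics"],1).tolist(),c["k1"])
    save(n+"0.png",cv2.resize(im,(800,600),interpolation=cv2.INTER_CUBIC))
    for q in("tweezers_centre","lever_hinge","lever_grip","tab_mid","mat_middle","collar_mid","blade_pin"):
        for r in manip.cut_out(q,n):
            x,y=r["position"];z=d[int(y),int(x)]
            print(n,q,round(r["score"],2),np.round(r["position"]),r["mask"].sum(),np.round(pt(c,(x,y),z)))
E
```

```text
top [[-0.02, 0.98, -0.21, 240.15], [-1.0, -0.02, -0.0, 3.36], [-0.0, 0.21, 0.98, 1418.98], [0.0, 0.0, 0.0, 1.0]] [[439.3, 0.0, 259.4], [0.0, 439.3, 178.4], [0.0, 0.0, 1.0]] -0.06810226423148281
top tweezers_centre 0.87 [344. 209.] 31 [ 435. -268.   16.]
top tweezers_centre 0.68 [347. 235.] 74 [ 352. -276.    1.]
top lever_hinge 0.97 [184. 245.] 1000 [326. 241.  43.]
top lever_hinge 0.8 [164. 193.] 1052 [493. 308.  47.]
top lever_hinge 0.66 [116. 222.] 1138 [403. 459.  43.]
top lever_hinge 0.59 [261. 208.] 286 [439.   1.  41.]
top lever_hinge 0.56 [154. 196.] 87 [468. 318. 142.]
top lever_hinge 0.15 [348. 189.] 247 [ 504. -287.   -3.]
top lever_grip 0.57 [177. 262.] 80 [274. 247. 135.]
top lever_grip 0.57 [336. 187.] 266 [ 505. -244.   21.]
top lever_grip 0.5 [ 90. 227.] 67 [379. 506. 137.]
top mat_middle 0.77 [249. 160.] 3693 [606.  38.   5.]
top blade_pin 0.51 [338. 256.] 3 [ 285. -244.   -4.]
scene [[-0.84, -0.47, 0.28, 870.6], [0.55, -0.71, 0.43, 534.2], [-0.01, 0.51, 0.86, 1151.86], [0.0, 0.0, 0.0, 1.0]] [[389.7, 0.0, 254.6], [0.0, 389.7, 192.0], [0.0, 0.0, 1.0]] -0.1246237427150
[... 156 characters left out ...]
. 301.] 1318 [427. 473.  44.]
scene lever_hinge 0.73 [201. 111.] 381 [ 488. -424.   63.]
scene lever_hinge 0.64 [322. 268.] 1147 [492. 309.  47.]
scene lever_hinge 0.63 [350. 225.] 1081 [326. 245.  46.]
scene lever_grip 0.63 [332. 258.] 94 [474. 315. 118.]
scene lever_grip 0.56 [370. 207.] 90 [278. 256. 131.]
scene lever_grip 0.42 [401. 290.] 85 [381. 497. 136.]
scene tab_mid 0.38 [337. 256.] 107 [470. 325. 148.]
scene mat_middle 0.75 [244. 228.] 3457 [603.  52.   6.]
scene mat_middle 0.73 [201. 108.] 412 [ 486. -426.   73.]
scene collar_mid 0.63 [217. 158.] 143 [ 537. -230.   20.]
scene blade_pin 0.74 [274. 126.] 183 [ 279. -240.   18.]
scene blade_pin 0.6 [220. 153.] 29 [ 510. -255.    1.]
```

View pics/top0.png

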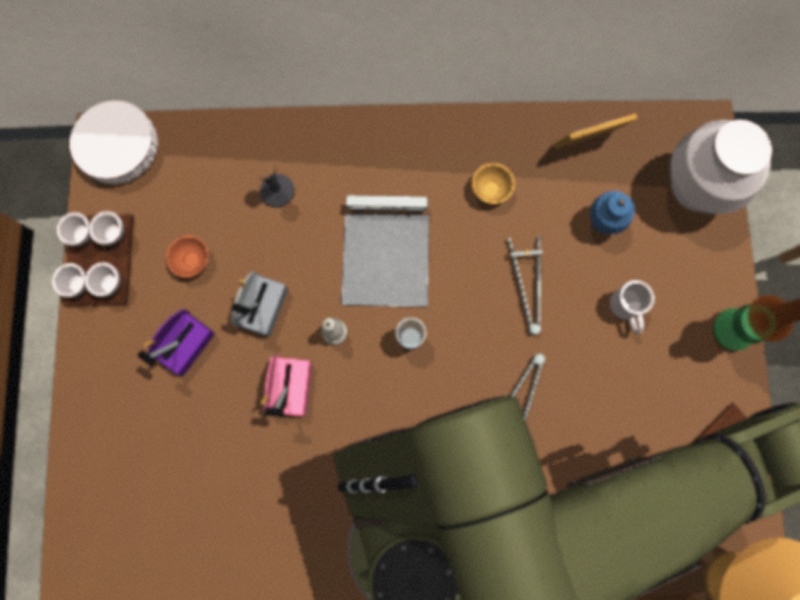

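View pics/scene0.png

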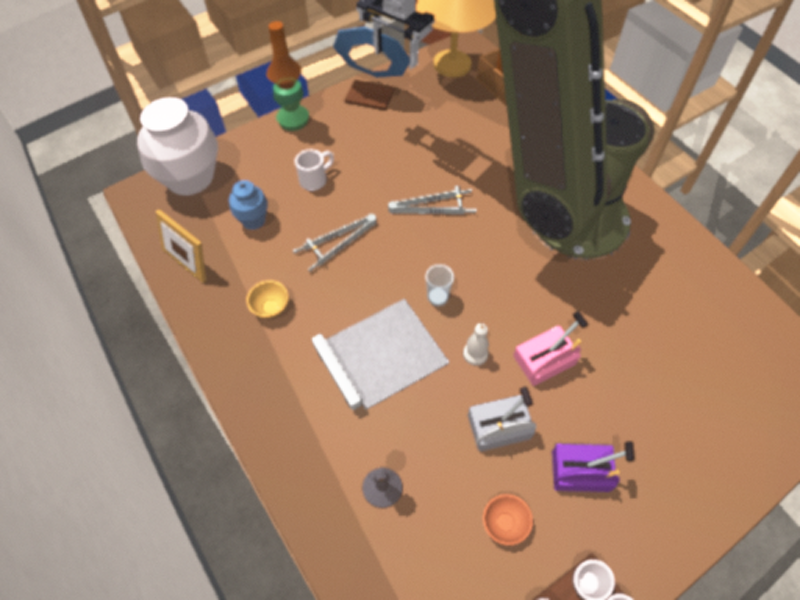

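The meant tweezers are the farther ones, with bow at (535,328) and tips at (510–540,240) in the enlarged top view. The nearer pair, bow at (540,358), points at the robot. The meant dimmer is the grey one at (260,305); pink at (287,387) and purple at (180,343) are decoys. A wrist crop will confirm both.

```bash
python3 - <<'E'
from h import *
s=manip.read_state();print({k:np.round(v,3).tolist() for k,v in s.items()})
c=manip.calibration("wrist");print(np.round(c["pose"],2).tolist(),np.round(c["intrinsics"],1).tolist(),c["k1"])
T=np.load("top.npz");ct=manip.calibration("top")
f=512/800
for n,p,z in [("bow",(535,328),15),("tipL",(510,240),11),("tipR",(540,238),11),("jar",(612,212),100),("creamer",(632,300),60),("bowl",(493,184),30),("tumbler",(410,334),60),("fig",(332,330),80),("mat1",(345,213),4),("mat2",(428,213),4),("mat3",(342,304),4),("mat4",(428,305),4),("grip",(240,310),130),("box",(265,305),45),("dish",(187,257),25)]:
    print(n,np.round(atz(ct,np.array(p)*f,z)))
E
```

```text
{'clock': 0.8, 'joints': [-1.281, 0.3, 1.521, 0.0, 1.321, -0.067], 'qd': [0.0, 0.001, 0.001, -0.001, -0.001, -0.001], 'effort': [-0.001, -53.163, -35.291, 0.071, 0.021, -0.0], 'eef_pos': [192.101, -515.346, 404.659], 'eef_rot': [3.142, -0.0, 0.357], 'wrist_force': [0.102, 0.295, 0.754], 'moment': [-0.014, 0.003, 0.024], 'finger_force': 0.0, 'finger_gap': 93.87}
[[0.35, 0.91, 0.21, 253.12], [-0.94, 0.34, 0.08, -493.26], [-0.0, -0.23, 0.97, 384.75], [0.0, 0.0, 0.0, 1.0]] [[285.3, 0.0, 255.9], [0.0, 285.3, 195.4], [0.0, 0.0, 1.0]] -0.05001355392136291
bow [ 431. -262.   15.]
tipL [ 621. -220.   11.]
tipR [ 625. -285.   11.]
jar [ 652. -416.  100.]
creamer [ 478. -454.   60.]
bowl [ 741. -188.   30.]
tumbler [419.  -3.  60.]
fig [427. 150.  80.]
mat1 [691. 131.   4.]
mat2 [687. -48.   4.]
mat3 [492. 137.   4.]
mat4 [486. -43.   4.]
grip [462. 321. 130.]
box [486. 291.  45.]
dish [595. 463.  25.]
```

```bash
python3 -m creep '{"slide":[[4.6,3.2,0],[4.6,3.2,0],[4.6,3.2,0],[4.6,3.2,0],[4.6,3.2,0],[4.6,3.2,-1.5],[4.6,3.2,-1.5],[4.6,3.2,-2]],"turn":[-0.05,-0.05,-0.05,-0.05,-0.05,-0.05,0,0],"claw":[1,1,1,1,1,1,1,1]}'
cat > look.py <<'E'
from h import *
import sys
def look(n,qs,cam="wrist"):
    c=manip.calibration(cam);im,d=manip.camera(cam);np.savez("last.npz",im=im,d=d)
    save(n,cv2.resize(im,(800,600),interpolation=cv2.INTER_CUBIC))
    for q in qs:
        for r in manip.cut_out(q,cam)[:3]:
            x,y=r["position"];z=np.median(d[r["mask"]])
            print(q,round(r["score"],2),np.round(r["position"],1),r["mask"].sum(),np.round(pt(c,(x,y),z),1))
    return c,im,d
E
python3 - <<'E'
from look import *
look("tw1.png",["tweezers_centre","blade_pin","collar_mid"])
print(manip.read_state()["eef_pos"],manip.read_state()["eef_rot"])
E
```

```text
clock: 1.8
eef_pos: [561.5, -258.1, 354.5]
eef_rot: [3.141, -0.001, 0.057]
wrist_force: [-0.5, -1.1, -0.3]
finger_gap: 94.1
finger_force: 0.0
tweezers_centre 0.8 [252.5 327.6] 287 [ 376.3 -264.8   16.4]
blade_pin 0.77 [235.1 208.5] 448 [ 536.2 -235.9   17.9]
[ 560.47767857 -258.82729102  353.99897419] [-3.14105897e+00  1.08624029e-03  5.84226089e-02]
```

View pics/tw1.png

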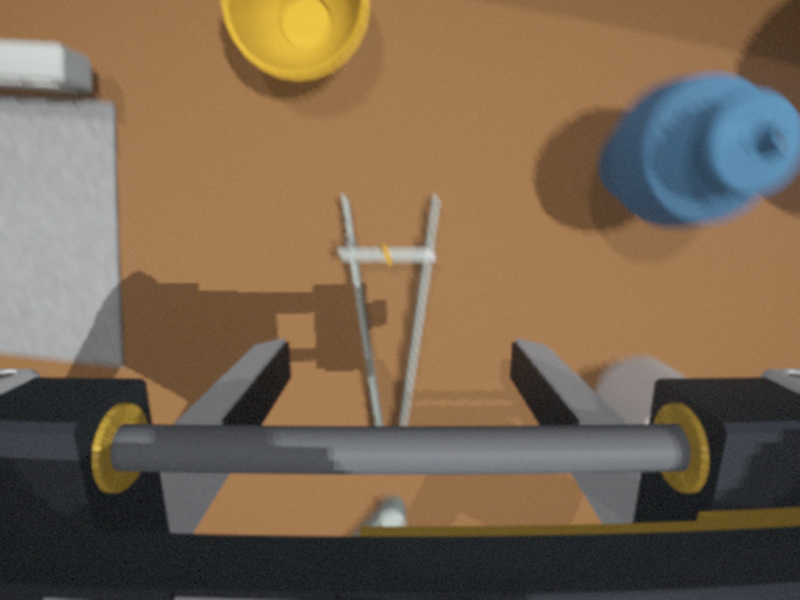

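The wrist view shows the meant tweezers clearly: bow (388,515), tips (345,198) and (435,198), gauge bar at row 255 with the brass collar at (388,255). The other pair is behind, out of view.

```bash
python3 - <<'E'
from h import *
c=manip.calibration("wrist");f=.64
for n,p,z in [("bow",(390,512),22),("tipL",(345,198),22),("tipR",(435,198),22),("barL",(340,254),33),("barR",(436,256),33),("collar",(388,256),35)]:
    print(n,np.round(atz(c,np.array(p)*f,z),1))
E
python3 -m creep '{"slide":[[-0.5,6.1,1],[-0.5,6.1,1],[-0.5,6.1,1],[-1.5,6.0,1],[-1.5,6.0,1],[-1.5,6.0,0],[-1.5,6.0,0],[-1.5,6.0,0]],"turn":[0,0,0,0,0,0,0,0],"claw":[1,1,1,1,1,1,1,1]}'
python3 - <<'E'
from look import *
EOF=0
E
```

```text
bow [ 378.9 -261.6   22. ]
tipL [ 625.3 -217.5   22. ]
tipR [ 629.  -278.8   22. ]
barL [ 588.2 -216.7   33. ]
barR [ 590.7 -281.6   33. ]
collar [ 589.  -249.2   35. ]
clock: 3.0
eef_pos: [469.4, 223.8, 405.7]
eef_rot: [-3.141, -0.002, 0.055]
wrist_force: [0.2, -0.2, 0.5]
finger_gap: 93.9
finger_force: 0.0
```

```bash
python3 -m creep '{"slide":[[0.5,4.3,-1],[0.5,4.3,-1],[0,0,0]],"turn":[0,0,0],"claw":[1,1,1]}'
python3 - <<'E'
from look import *
c,im,d=look("dim1.png",["lever_hinge","lever_grip","tab_mid"])
E
```

```text
clock: 3.38
eef_pos: [480.1, 310.2, 384.2]
eef_rot: [3.141, 0.0, 0.058]
wrist_force: [-0.5, -0.4, -0.2]
finger_gap: 94.2
finger_force: 0.0
lever_hinge 0.9 [125.6 217.8] 5266 [434.4 461.8  45.2]
lever_hinge 0.89 [293.6 313. ] 2946 [317.9 251.7  44. ]
lever_hinge 0.56 [259.  182.7] 7446 [486.7 306.8  50.3]
lever_grip 0.8 [248.  223.7] 1125 [469.9 315.6 144.4]
lever_grip 0.58 [300.5 329.1] 129 [308.6 244.5  62.6]
lever_grip 0.57 [108.3 248.1] 334 [402.3 476.   62.8]
tab_mid 0.54 [239.  155.3] 79 [521.5 327.2 110.6]
```

View pics/dim1.png

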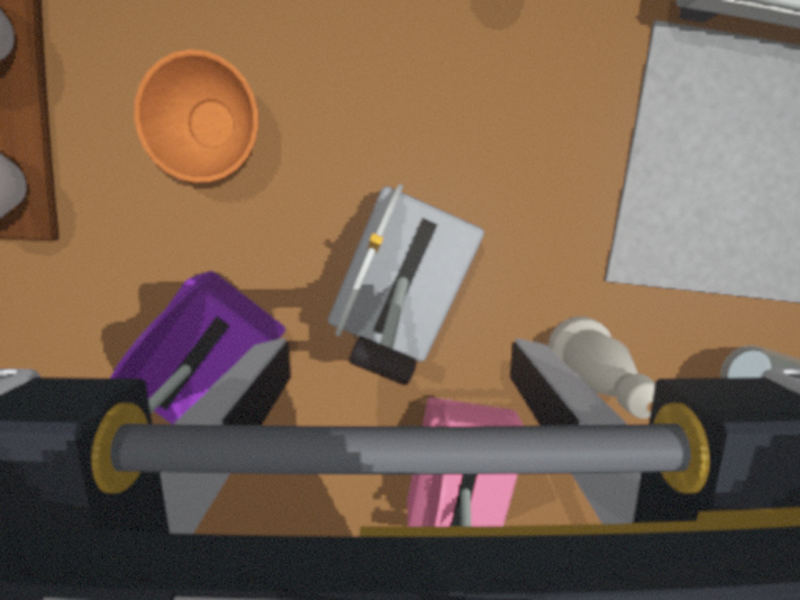

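The grey dimmer is the meant one: box corners (390,190), (484,233), (424,361) and (330,318). Its grip is at (383,360), the brass tab at (376,240), and the disc on its left, +y side. Pink and purple are below and to the left.

```bash
cat > fit.py <<'E'
from h import *
from scipy.optimize import least_squares
def fk(h,yaw,a,r,off):
    s=a-.5;cx,sx=np.cos(yaw),np.sin(yaw)
    l=np.array([r*np.sin(s),off]);
    return np.array([h[0]+cx*l[0]-sx*l[1],h[1]+sx*l[0]+cx*l[1],35+r*np.cos(s)])
E
python3 - <<'E'
from fit import *
from itertools import combinations
c=manip.calibration("wrist");im=np.load("last.npz")["im"];f=.64
hsv=cv2.cvtColor(im,cv2.COLOR_RGB2HSV)
sub=np.zeros(hsv.shape[:2],bool);sub[130:180,215:265]=1
m=(hsv[...,0]>16)&(hsv[...,0]<32)&(hsv[...,1]>140)&(hsv[...,2]>120)&sub
ys,xs=np.nonzero(m);print("tab px",len(xs),xs.mean(),ys.mean(),xs.min(),xs.max(),ys.min(),ys.max())
dark=(hsv[...,2]<60)&(np.arange(384)[:,None]<246)&(np.arange(384)[:,None]>210)&(np.arange(512)[None]>215)&(np.arange(512)[None]<275)
ys2,xs2=np.nonzero(dark);print("grip px",len(xs2),xs2.mean(),ys2.mean())
C=[atz(c,np.array(p)*f,45) for p in[(390,190),(484,233),(424,361),(330,318)]]
print(np.round(C,1), [round(float(np.linalg.norm(C[i]-C[(i+1)%4])),1) for i in range(4)])
S=[atz(c,np.array(p)*f,45) for p in[(430,220),(385,338)]];print("slot",np.round(S,1))
loc=[(55,40),(55,-40),(-55,-40),(-55,40)]
def res(p):
    h=p[:2];y=p[2];r=[]
    for q,l in zip([(390,190),(484,233),(424,361),(330,318)],loc):
        w=[h[0]+np.cos(y)*l[0]-np.sin(y)*l[1],h[1]+np.sin(y)*l[0]+np.cos(y)*l[1],45]
        r+=list(proj(c,w)-np.array(q)*f)
    r+=list(proj(c,fk(h,y,p[3],110,0))-np.array([383,359])*f)
    r+=list(proj(c,fk(h,y,p[4],78,28.5))-np.array([xs.mean(),ys.mean()]))
    return r
r=least_squares(res,[490,305,-.4,.1,.5]);print(r.x.round(3),np.round(r.fun,1))
E
```

```text
tab px 38 239.89473684210526 153.42105263157896 237 243 150 157
grip px 635 245.4015748031496 230.6251968503937
[[553.3 318.9  45. ]
 [527.4 250.4  45. ]
 [428.7 286.6  45. ]
 [458.5 358.7  45. ]] [73.2, 105.1, 78.0, 102.8]
slot [[534.2 289.5  45. ]
 [445.3 317.1  45. ]]
[ 4.91810e+02  3.04434e+02 -3.73000e-01  2.19000e-01  7.91000e-01] [-2.4 -4.2  3.  -0.8 -0.7  2.1 -2.6  2.6  0.2  0.1  1.8  0.8]
```

```bash
python3 - <<'E'
from h import *
im=np.load("last.npz")["im"]
save("dimcrop.png",cv2.resize(im[110:255,195:325],(520*15//13,580*15//15),interpolation=cv2.INTER_CUBIC) if 0 else cv2.resize(im[110:255,195:325],None,fx=4,fy=4,interpolation=cv2.INTER_CUBIC))
E
```

```text
(no output)
```

View pics/dimcrop.png

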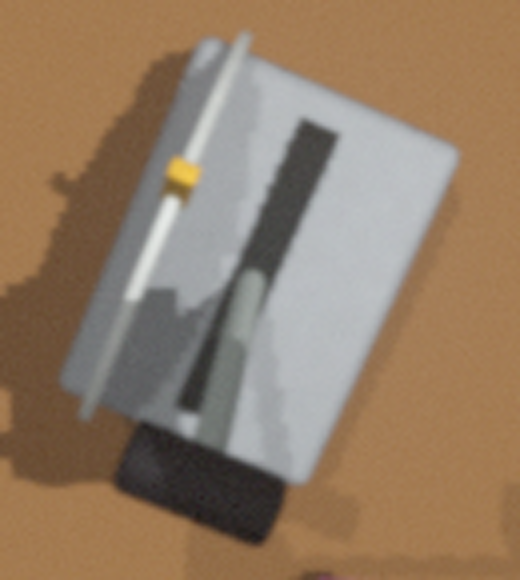

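```bash
cat > dimfit.py <<'E'
from fit import *
def dimfit(c,corners,slot,disc,grip,tab,x0=[490,305,-.4,.1,.5]):
    loc=[(55,40),(55,-40),(-55,-40),(-55,40)]
    W=lambda p,l,z:[p[0]+np.cos(p[2])*l[0]-np.sin(p[2])*l[1],p[1]+np.sin(p[2])*l[0]+np.cos(p[2])*l[1],z]
    def res(p):
        h=p[:2];y=p[2];r=[]
        for q,l in zip(corners,loc): r+=list(proj(c,W(p,l,45))-q)
        for q,l in zip(disc,[(60,28.5),(-60,28.5)]): r+=list(proj(c,W(p,l,38))-q)
        r+=list(proj(c,W(p,(p[5],0),45))-slot[0])+list(proj(c,W(p,(p[6],0),45))-slot[1])
        r+=list(proj(c,fk(h,y,p[3],110,0))-grip)+list(proj(c,fk(h,y,p[4],80,28.5))-tab)
        return np.array(r)
    return least_squares(res,x0+[40,-40])
E
python3 - <<'E'
from dimfit import *
c=manip.calibration("wrist");k=lambda *p:[np.array(q)/4+[195,110] for q in p]
r=dimfit(c,k((200,37),(463,150),(305,488),(60,388)),k((320,128),(190,410)),k((245,35),(85,418)),*k((202,482),(185,171)))
print(r.x.round(3),np.round(r.fun,1)); print(fk(r.x[:2],r.x[2],r.x[3],110,0))
for a in (r.x[4]-.1,r.x[4],r.x[4]+.03): print(a,fk(r.x[:2],r.x[2],a,110,0))
E
```

```text
[ 4.91133e+02  3.05310e+02 -3.48000e-01  2.24000e-01  8.20000e-01
  4.46140e+01 -4.46170e+01] [-0.1 -0.9  0.5  0.1  0.   1.4 -1.4  0.8  0.2 -0.3  0.7 -0.9 -0.4 -0.2
  1.1  0.5 -0.2 -0.1 -0.3 -0.1]
[462.95355036 315.54113639 140.83584332]
0.7201780101745922 [513.71562468 297.1119088  142.34444455]
0.8201780101745921 [523.67605498 293.49576349 139.40973477]
0.8501780101745922 [526.60523077 292.43232296 138.32428245]
```

```bash
python3 -m creep '{"slide":[[-0.3,0.1,0],[-0.3,0.1,0],[-0.3,0.1,0],[-0.3,0.1,0],[-0.3,0.1,0],[-0.2,0.1,0],[0,0,0],[0,0,0]],"turn":[0.167,0.167,0.167,0.167,0.167,0.167,0.163,0],"claw":[1,1,1,1,1,0.7,0.6,0.6]}'
python3 - <<'E'
from look import *
c,im,d=look("dim2.png",["lever_grip"])
print(manip.read_state()["eef_rot"])
for a in(.224,): pass
from fit import *
h=[491.1,305.3]
print(proj(c,fk(h,-.348,.224,110,0)),proj(c,fk(h,-.348,.82,80,28.5)),proj(c,fk(h,-.348,.82,50,28.5)))
E
```

```text
clock: 4.58
eef_pos: [463.4, 314.3, 385.2]
eef_rot: [3.141, -0.001, 1.22]
wrist_force: [-0.1, 0.3, 0.2]
finger_gap: 67.4
finger_force: 0.0
lever_grip 0.93 [254.8 202.7] 977 [465.4 322.  145.2]
lever_grip 0.65 [73.9 40.8] 1973 [378.2 486.8 134.1]
[ 3.14117496e+00 -4.33244043e-04  1.21694603e+00]
[254.75591359 209.56883458] [316.14779735 169.78006728] [300.8286244  165.86717185]
```

View pics/dim2.png

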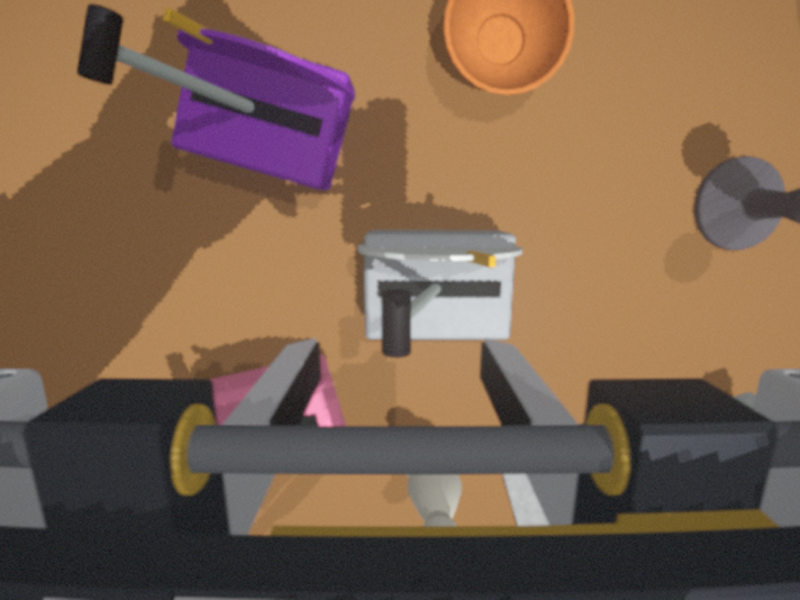

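The grey dimmer sits squarely in the tool frame: grip at (396,323), tab at (485,260), and the projections agree within about 4 px. Descend and grip.

```bash
python3 -m creep '{"slide":[[0,0.1,-3],[0,0,-2.9],[0,0,0],[0,0,0],[0,0,0],[0,0,0],[0,0,0]],"turn":[0,0,0,0,0,0,0],"claw":[0.5,0.4,0.1,0.1,0.1,0.1,0.1]}' 8
python3 - <<'E'
from h import *
s=manip.read_state();print(s["eef_pos"],s["finger_gap"],s["finger_force"],s["wrist_force"])
E
```

```text
clock: 5.55
eef_pos: [463.3, 316.4, 327.0]
eef_rot: [3.14, -0.002, 1.222]
wrist_force: [-1.7, -0.2, 7.1]
finger_gap: 15.6
finger_force: 8.0
[463.28542986 316.44978251 327.04109404] 15.615011859538884 8.001234233379364 [-1.69261411 -0.17278374  7.0778229 ]
```

```bash
python3 -m creep '{"slide":[[1.2,-0.44,0.6],[1.22,-0.44,0.13],[1.24,-0.45,-0.03],[1.22,-0.44,-0.18],[1.19,-0.43,-0.34],[0,0,0],[0,0,0]],"turn":[0,0,0,0,0,0,0],"claw":[0.1,0.1,0.1,0.1,0.1,0.1,0.1]}'
python3 - <<'E'
from fit import *
c=manip.calibration("wrist");im,d=manip.camera("wrist")
save("dim3.png",cv2.resize(im,(800,600),interpolation=cv2.INTER_CUBIC))
s=manip.read_state();print(s["eef_pos"],s["finger_gap"],s["wrist_force"])
E
```

```text
clock: 6.42
eef_pos: [524.0, 294.3, 327.4]
eef_rot: [3.141, -0.0, 1.222]
wrist_force: [2.2, -1.5, 1.2]
finger_gap: 15.9
finger_force: 8.0
[523.85657962 294.32532869 327.55513572] 15.765532115308032 [ 2.3627916  -1.24623725  1.6007417 ]
```

```bash
python3 -m creep '{"slide":[[0,0,0],[0,0,0],[0,0,3],[0,0,3],[0,0,2],[0,0,0]],"turn":[0,0,0,0,0,0],"claw":[0.5,0.5,0.5,0.5,0.5,0.5]}'
python3 - <<'E'
from fit import *
c=manip.calibration("wrist");im,d=manip.camera("wrist");np.savez("d4.npz",im=im)
h=[491.1,305.3];y=-.348
print([np.round(proj(c,fk(h,y,.82,r,o)),1) for r,o in((110,0),(80,28.5),(50,28.5))])
s=manip.read_state();print(s["eef_pos"])
u,v=np.round(proj(c,fk(h,y,.82,80,10))).astype(int);print(u,v)
save("dim4.png",cv2.resize(im[v-50:v+80,u-85:u+75],None,fx=4.5,fy=4.5,interpolation=cv2.INTER_CUBIC))
E
```

```text
clock: 7.22
eef_pos: [523.7, 294.5, 408.6]
eef_rot: [3.14, -0.002, 1.222]
wrist_force: [0.1, 0.0, -0.0]
finger_gap: 46.7
finger_force: 0.0
[array([255.8, 204.4]), array([246.2, 168.8]), array([238.3, 165.3])]
[523.67491039 294.44270136 407.15234986]
246 187
```

View pics/dim4.png

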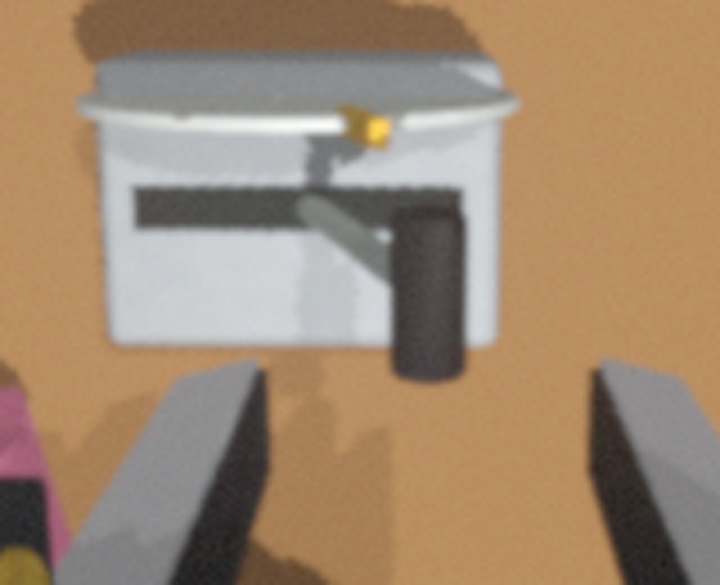

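```bash
python3 - <<'E'
from dimfit import *
c=manip.calibration("wrist");k=lambda *p:[np.array(q)/4.5+[161,137] for q in p]
for g in (.0,):
  r=dimfit(c,k((501,68),(499,347),(107,347),(96,68)),k((462,207),(134,207)),k((520,103),(78,103)),*k((430,295),(374,129)))
  print(r.x.round(3),np.round(r.fun,1))
E
```

```text
[ 4.91207e+02  3.06756e+02 -3.47000e-01  8.26000e-01  7.96000e-01
  4.40570e+01 -4.50580e+01] [ 0.7 -1.8  0.4  0.7 -0.2  0.7 -1.5 -1.5  0.1 -0.5  0.4 -0.3  0.   0.4
  0.   0.5  0.   0.2  0.1  1.5]
```

```bash
cat > sil.py <<'E'
from fit import *
h=np.array([491.15,306.0]);yaw=-.347
def hull(c,pts,up=8):
    q=np.array([proj(c,p) for p in pts]);m=np.zeros((384*up//2,512*up//2),np.uint8)
    return cv2.convexHull(q.astype(np.float32))
def cen(hl):
    M=cv2.moments(hl);return np.array([M["m10"]/M["m00"],M["m01"]/M["m00"]])
def tabpts(a,r0=50,hw=2.5,hy=3.5):
    P=[]
    for r in(r0,80):
        for s in(-hw,hw):
            for o in(-hy,hy):
                P.append(fk(h,yaw,a,r,28.5+o)+s*np.array([np.cos(a-.5)*np.cos(yaw),np.cos(a-.5)*np.sin(yaw),-np.sin(a-.5)]))
    return P
def grippts(a):
    P=[]
    for t in np.linspace(0,2*np.pi,24):
        for o in(-17,17):
            p=fk(h,yaw,a,110,o);P.append(p+8*np.array([np.cos(t)*np.cos(yaw),np.cos(t)*np.sin(yaw),np.sin(t)]))
    return P
def solve(c,im):
    hsv=cv2.cvtColor(im,cv2.COLOR_RGB2HSV)
    def roi(hl,pad):
        x,y,w,hh=cv2.boundingRect(hl);m=np.zeros(im.shape[:2],bool);m[max(0,y-pad):y+hh+pad,max(0,x-pad):x+w+pad]=1;return m
    mt=(hsv[...,0]>14)&(hsv[...,0]<32)&(hsv[...,1]>130)&(hsv[...,2]>50)&roi(hull(c,tabpts(.81)),4)
    mg=(hsv[...,2]<75)&roi(hull(c,grippts(.81)),3)
    ct=lambda m:np.array([np.nonzero(m)[1].mean(),np.nonzero(m)[0].mean()])
    A=np.linspace(.6,1,401);ex=proj(c,fk(h,yaw,.85,80,28.5))-proj(c,fk(h,yaw,.75,80,28.5));ex/=np.linalg.norm(ex)
    o=[]
    for f,m in((tabpts,mt),(lambda a:tabpts(a,60),mt),(grippts,mg)):
        C=ct(m);best=min(A,key=lambda a:abs((cen(hull(c,f(a)))-C)@ex));o.append(round(float(best),3))
        o.append([int(m.sum()),round(cv2.contourArea(hull(c,f(best)))),np.round(cen(hull(c,f(best)))-C,1).tolist()])
    print(o)
E
python3 - <<'E'
from sil import *
solve(manip.calibration("wrist"),np.load("d4.npz")["im"])
E
python3 -m creep '{"slide":[[2.0,-0.7,0],[2,-0.7,0],[0,0,0],[0,0,0]],"turn":[0,0,0,0],"claw":[0.5,0.5,0.5,0.5]}'
python3 - <<'E'
from sil import *
c=manip.calibration("wrist");solve(c,manip.camera("wrist")[0])
E
python3 -m creep '{"slide":[[-4,1.4,0],[-4,1.4,0],[0,0,0],[0,0,0]],"turn":[0,0,0,0],"claw":[0.5,0.5,0.5,0.5]}'
python3 - <<'E'
from sil import *
c=manip.calibration("wrist");solve(c,manip.camera("wrist")[0])
E
```

```text
[0.819, [45, 104, [0.1, 1.2]], 0.802, [45, 81, [0.1, 1.7]], 0.803, [319, 718, [0.1, 3.6]]]
clock: 7.78
eef_pos: [563.4, 280.6, 406.5]
eef_rot: [-3.14, 0.001, 1.222]
wrist_force: [0.9, -0.5, -0.1]
finger_gap: 47.1
finger_force: 0.0
[0.817, [36, 77, [0.1, 1.3]], 0.809, [36, 64, [0.1, 1.9]], 0.819, [344, 721, [0.2, 4.2]]]
clock: 8.32
eef_pos: [483.8, 308.4, 407.7]
eef_rot: [3.141, -0.0, 1.222]
wrist_force: [-0.1, -0.7, 0.7]
finger_gap: 46.9
finger_force: 0.0
[0.839, [49, 133, [0.0, 1.7]], 0.811, [49, 100, [0.1, 2.3]], 0.804, [309, 721, [0.1, 3.1]]]
```

```bash
python3 - <<'E'
from sil import *
c=manip.calibration("wrist");im,_=manip.camera("wrist");np.savez("d5.npz",im=im)
for n,im2 in(("d5",im),):
    hl=hull(c,tabpts(.81));x,y,w,hh=cv2.boundingRect(hl)
    print(x,y,w,hh);print(np.round(hl[:,0],1).tolist())
    hsv=cv2.cvtColor(im2,cv2.COLOR_RGB2HSV)
    for r in range(y-3,y+hh+2): print(r,' '.join("%3d/%3d/%3d"%tuple(hsv[r,k]) for k in range(x-3,x+w+3)))
    for a in(.78,.81,.84): print(a,np.round(proj(c,fk(h,yaw,a,80,28.5)),1))
    hl=hull(c,grippts(.81));x,y,w,hh=cv2.boundingRect(hl);print("grip",x,y,w,hh)
    for a in(.79,.82): print(a,cv2.boundingRect(hull(c,grippts(a))),np.round(hull(c,grippts(a))[:,0].min(0),1),np.round(hull(c,grippts(a))[:,0].max(0),1))
    for r in range(y,y+hh,6): print(r,hsv[r,x-6:x+w+6,2].tolist())
E
```

```text
274 160 17 11
[[291.0, 163.60000610351562], [290.79998779296875, 170.8000030517578], [286.1000061035156, 171.0], [274.79998779296875, 167.1999969482422], [274.8999938964844, 160.6999969482422], [279.29998779296875, 160.5]]
157  90/  5/144  75/  7/142  90/  5/143  90/  5/141 105/  4/142  75/  4/142   0/  0/140 100/  5/144  98/  7/141  98/  7/143  90/  4/140  90/  4/142 105/ 11/144  98/  7/144  90/  4/141  98/  7/144  70/  5/144  90/  2/145 100/  5/144  90/  4/142  90/  5/145  90/  2/144 120/  2/142
158  60/  2/140  45/  4/138  50/  5/141  50/  6/139  40/ 11/140  34/ 15/139  23/ 17/139  23/ 17/139  26/ 15/138  21/ 13/141  40/  6/139  15/  4/137  38/  7/138  60/  4/140  60/  2/139  45/  7/140  60/  4/141  80/  6/139  75/  7/138  70/  6/139  50/  5/140  45/  4/137  60/  6/138
159  50/  5/141  45/  7/138  45/  4/139  38/  7/138  25/ 20/140  20/ 49/140  20/ 68/143  18/ 78/143  18/ 64/143  20/ 52/142  21/ 34/142  22/ 28/139  22/ 20/138  39/ 13/136  42/  9/136  36/  9/137  20/  6/138  38/  8/136  30/  7/139  48/  9/140  30/  6/136  45/  4/139  40/  5/141
160  50/  5/144  38/  7/143  40/  5/1
[... 4172 characters left out ...]
3, 76, 81, 80, 83, 80, 79, 78, 73, 74, 94, 134, 171, 182, 184, 186, 184]
200 [221, 220, 221, 219, 215, 203, 184, 161, 137, 103, 73, 63, 63, 67, 71, 69, 74, 76, 79, 78, 80, 81, 79, 76, 72, 73, 101, 153, 177, 184, 186, 185, 186]
206 [220, 220, 218, 219, 218, 219, 219, 219, 208, 164, 94, 66, 62, 64, 66, 75, 77, 81, 79, 79, 78, 76, 75, 74, 70, 79, 115, 164, 184, 186, 182, 184, 186]
212 [185, 185, 184, 187, 187, 188, 190, 184, 167, 122, 75, 60, 70, 67, 69, 69, 72, 80, 82, 80, 78, 80, 73, 71, 71, 87, 129, 167, 184, 183, 186, 185, 185]
218 [186, 186, 185, 186, 186, 186, 181, 169, 157, 141, 136, 145, 143, 141, 137, 133, 133, 123, 114, 108, 100, 89, 81, 77, 79, 106, 152, 179, 183, 186, 184, 184, 185]
```

```bash
python3 -m creep '{"slide":[[4,-1.4,0],[0,0,-4],[0,0,-4],[0,0,0],[0,0,0],[-0.18,0.07,0.05],[0,0,0],[0,0,0]],"turn":[0,0,0,0,0,0,0,0],"claw":[0.5,0.5,0.4,0.1,0.1,0.1,0.1,0.1]}' 10
python3 - <<'E'
from h import *
s=manip.read_state();print(s["eef_pos"],s["finger_gap"],s["wrist_force"])
E
python3 -m creep '{"slide":[[0,0,0],[0,0,0],[0,0,4],[0,0,4],[-4,1.4,0],[0,0,0],[0,0,0]],"turn":[0,0,0,0,0,0,0],"claw":[0.5,0.5,0.5,0.5,0.5,0.5,0.5]}'
python3 - <<'E'
from sil import *
c=manip.calibration("wrist");im,_=manip.camera("wrist")
hsv=cv2.cvtColor(im,cv2.COLOR_RGB2HSV)
s=manip.read_state();print(s["eef_pos"],s["finger_gap"])
hl=hull(c,grippts(.81));x,y,w,hh=cv2.boundingRect(hl)
for a in(.79,.82): print(a,np.round(hull(c,grippts(a))[:,0].min(0),1),np.round(hull(c,grippts(a))[:,0].max(0),1))
for r in(188,194,200,206,212): print(r,x-6,hsv[r,x-6:x+w+6,2].tolist())
hl=hull(c,tabpts(.81));print(np.round(hl[:,0],1).tolist());x,y,w,hh=cv2.boundingRect(hl)
for r in(163,164,165): print(r,x+8,' '.join("%3d/%3d"%tuple(hsv[r,k,1:]) for k in range(x+8,x+w+3)))
E
```

```text
clock: 9.43
eef_pos: [522.3, 295.1, 329.9]
eef_rot: [3.139, -0.002, 1.222]
wrist_force: [0.5, -0.9, 7.8]
finger_gap: 15.3
finger_force: 10.0
[522.28772905 295.1176546  329.91824632] 15.33032682272057 [ 0.45633022 -0.91196325  7.79937593]
clock: 10.3
eef_pos: [482.2, 309.0, 407.8]
eef_rot: [-3.142, 0.0, 1.222]
wrist_force: [0.2, -0.2, 0.9]
finger_gap: 46.8
finger_force: 0.0
[482.4870098  308.92107529 407.69552532] 47.36171252173958
0.79 [292.  182.9] [311.4 224. ]
0.82 [295.3 182.7] [314.7 223.7]
188 288 [189, 193, 196, 203, 206, 208, 199, 163, 97, 66, 66, 68, 73, 73, 71, 72, 74, 77, 78, 82, 79, 81, 80, 78, 78, 121, 165, 183, 185, 186, 186, 185]
194 288 [120, 118, 118, 117, 119, 121, 116, 93, 72, 66, 63, 66, 69, 70, 70, 73, 73, 77, 79, 80, 79, 80, 77, 76, 96, 145, 174, 184, 184, 187, 186, 186]
200 288 [220, 219, 215, 202, 184, 162, 135, 101, 72, 67, 65, 67, 64, 72, 74, 72, 75, 76, 84, 79, 80, 74, 78, 77, 112, 161, 181, 184, 185, 186, 185, 186]
206 288 [219, 218, 218, 220, 220, 217, 197, 147, 85, 68, 69, 66, 71, 73, 72, 76, 76, 78, 79, 72, 78, 77, 73, 77, 117, 165, 181, 185, 185, 185, 185, 184]
212 288 [191, 192, 192, 188, 188, 181, 155, 104, 73, 63, 64, 67, 70, 74, 79, 80, 80, 81, 76, 69, 75, 69, 73, 95, 146, 173, 183, 188, 186, 184, 185, 185]
[[293.1000061035156, 163.60000610351562], [292.8999938964844, 170.6999969482422], [288.29998779296875, 171.0], [276.79998779296875, 167.1999969482422], [276.8999938964844, 160.60000610351562], [281.20001220703125, 160.5]]
163 284 147/137 150/141 144/143 148/153 159/188 163/225 166/240 151/243  95/240  30/233   4/229   4/230   3/228
164 284 142/140 148/141 152/144 153/158 160/198 168/234 165/247 152/246 105/236  35/221   2/215   4/214   4/213
165 284 148/143 144/143 144/143 155/161 161/203 166/237 167/246 153/239 104/220  30/201   0/195   5/197   6/200
```

The lever now agrees with the tab to within about 0.01 rad. On to the tweezers.

```bash
python3 -m creep '{"slide":[[0.6,-6.2,0],[0.6,-6.2,0],[0.6,-6.2,0],[0.6,-6.2,0],[0.6,-6.2,0],[0.6,-6.2,0],[0.6,-6.2,0],[0.6,-6.2,0]],"turn":[-0.15,-0.15,-0.15,-0.15,-0.15,-0.15,-0.15,-0.15],"claw":[0.6,0.8,1,1,1,1,1,1]}'
python3 -m creep '{"slide":[[0.2,-6,0],[0,-0.6,-5.5],[0,0,-5.5],[0,0,-2],[0,0,0]],"turn":[0,0,0,0,0],"claw":[1,1,1,1,1]}'
python3 - <<'E'
from look import *
c,im,d=look("tw2.png",["collar_mid","blade_pin"])
s=manip.read_state();print(s["eef_pos"],s["eef_rot"])
E
```

```text
clock: 11.35
eef_pos: [530.1, -189.8, 407.6]
eef_rot: [-3.141, 0.0, 0.016]
wrist_force: [0.5, 0.5, 0.9]
finger_gap: 93.8
finger_force: 0.0
clock: 11.98
eef_pos: [531.9, -253.5, 276.2]
eef_rot: [-3.14, 0.003, 0.021]
wrist_force: [0.1, 0.4, 0.3]
finger_gap: 94.0
finger_force: 0.0
collar_mid 0.44 [251.8 141.4] 57 [ 587.  -249.1   35.3]
blade_pin 0.95 [231.5 190.6] 965 [ 544.4 -232.3   18.1]
[ 532.34046643 -253.34141442  279.13168604] [ 3.14067358e+00 -1.56840411e-03  2.15157184e-02]
```

View pics/tw2.png

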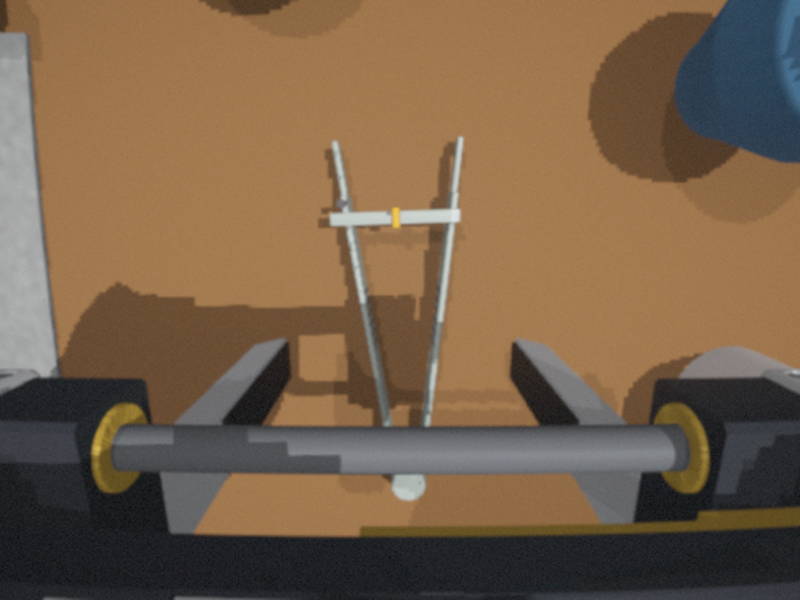

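Whole tweezers in view: bow (408,487), tips (336,142) and (460,138), collar (396,217), dark pin (342,204), ginger jar clear at right.

```bash
python3 - <<'E'
from h import *
c=manip.calibration("wrist")
P={n:atz(c,np.array(p)*.64,z) for n,p,z in [("bow",(408,485),22),("tipL",(336,143),22),("tipR",(460,139),22),("barL",(330,219),31),("barR",(460,216),31),("collar",(396,217),35),("pin",(342,204),32)]}
for k in P: print(k,np.round(P[k],1))
b=P["bow"];m=(P["tipL"]+P["tipR"])/2;e=P["barL"]-P["barR"]
y1=np.arctan2(m[1]-b[1],m[0]-b[0]);print(np.linalg.norm(m-b),y1,np.arctan2(-e[0],e[1]))
yaw=y1;R=np.array([[np.cos(yaw),np.sin(yaw)],[-np.sin(yaw),np.cos(yaw)]])
C=b[:2]+R.T@[104,0];print("centre",C,"collar",R@(P["collar"][:2]-C),"pin",R@(P["pin"][:2]-C))
E
```

```text
bow [ 430.4 -261.2   22. ]
tipL [ 626.3 -219.4   22. ]
tipR [ 629.7 -282.2   22. ]
barL [ 588.5 -217.4   31. ]
barR [ 591.5 -282.9   31. ]
collar [ 590.3 -250.7   35. ]
pin [ 596.1 -223.6   32. ]
197.84211794945276 0.05252004873395855 0.045072082397415156
centre [ 534.30309403 -255.71585079] collar [56.20919511  2.05349345] pin [63.3493936  28.81673405]
```

```bash
python3 -m creep '{"slide":[[0.2,-0.23,-3],[0,0,-3],[0,0,-1],[0,0,-0.55],[0,0,0],[0,0,0],[0,0,0],[0,0,0]],"turn":[0.03,0,0,0,0,0,0,0],"claw":[1,1,1,0.7,0.5,0.4,0.32,0.32]}' 30
python3 -m creep '{"slide":[[0,0,0],[0,0,0],[0,0,0]],"turn":[0,0,0],"claw":[0.30,0.30,0.30]}' 30
python3 - <<'E'
from look import *
c,im,d=look("tw3.png",["collar_mid","blade_pin"])
s=manip.read_state();print(s["eef_pos"],s["finger_gap"],s["finger_force"],s["wrist_force"],s["moment"])
E
```

```text
clock: 13.12
eef_pos: [534.1, -255.3, 202.7]
eef_rot: [3.141, -0.0, 0.052]
wrist_force: [0.2, -0.3, 0.4]
finger_gap: 47.6
finger_force: 0.0
clock: 13.5
eef_pos: [534.2, -255.3, 202.7]
eef_rot: [3.141, -0.0, 0.052]
wrist_force: [-0.1, 0.9, 3.7]
finger_gap: 28.7
finger_force: 10.1
collar_mid 0.51 [232.3 152.8] 167 [ 586.7 -240.8   35. ]
blade_pin 0.59 [234.3 198.9] 1506 [ 558.4 -241.7   19.4]
[ 534.16358819 -255.25275787  202.63006277] 28.37744327467798 10.504522591363639 [0.02939527 1.12463459 3.96207015] [ 0.29465958 -0.07950243  0.08037879]
```

View pics/tw3.png

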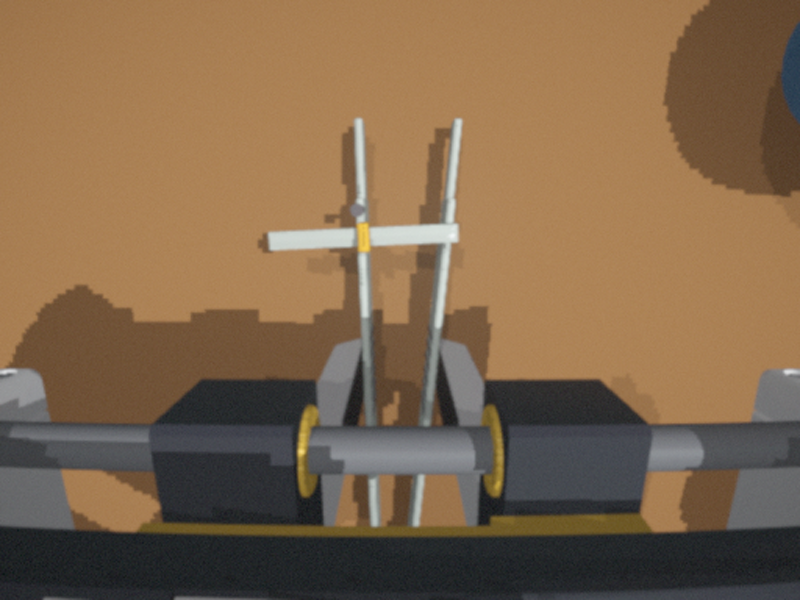

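```bash
cat > gap.py <<'E'
from h import *
def meas(pin,collar,barL,barR,zc):  # 800px picks, zc = height of tweezers_centre
    c=manip.calibration("wrist");A=lambda p,dz:atz(c,np.array(p)*.64,zc+dz)[:2]
    p,k,l,r=A(pin,21),A(collar,24),A(barL,22),A(barR,22)
    e=(l-r)/np.linalg.norm(l-r);x=np.array([e[1],-e[0]])
    yaw=np.arctan2(x[1],x[0]);print("bar len",np.linalg.norm(l-r),"yaw",yaw,"pin ahead",(p-k)@x,"pin-collar y",(p-k)@e)
    print("centre",k-55*x-1.5*e)
E
python3 - <<'E'
from gap import *
meas((358,211),(364,238),(267,241),(459,233),11)
E
python3 -m creep '{"slide":[[0,0,1],[0,0,2],[0,0,3],[0,0,4],[0,0,2],[0,0,0],[0,0,0]],"turn":[0,0,0,0,0,0,0],"claw":[0.30,0.30,0.30,0.30,0.30,0.30,0.30]}'
python3 - <<'E'
from h import *
s=manip.read_state();print(s["finger_gap"],s["finger_force"],s["wrist_force"],s["moment"])
E
```

```text
bar len 64.3411922029915 yaw 0.09299517348255285 pin ahead 8.752928892149264 pin-collar y 1.737609940525625
centre [ 532.31043715 -247.75732025]
clock: 14.52
eef_pos: [533.8, -255.2, 321.8]
eef_rot: [-3.141, 0.001, 0.052]
wrist_force: [-1.1, -0.8, -1.4]
finger_gap: 28.3
finger_force: 8.8
28.256862570340058 8.843409817200154 [-1.05154231 -0.824253   -1.44247411] [ 0.07507469 -0.01002258  0.01999984]
```

```bash
python3 -m creep '{"slide":[[0.6,3,0],[0.8,4.1,0],[0.9,4.8,0],[0.9,4.8,0],[0.9,4.8,0],[0.8,4,0],[0.6,2.5,0],[0.2,1.1,0]],"turn":[0,0,0,0,0,0,0,0],"claw":[0.30,0.30,0.30,0.30,0.30,0.30,0.30,0.295]}'
python3 -m creep '{"slide":[[0,0,-1],[0,0,-1.5],[0,0,-0.5],[0,0,0],[0,0,0],[0,0,0]],"turn":[0,0,0,0,0,0],"claw":[0.29,0.29,0.29,0.29,0.29,0.29]}'
python3 - <<'E'
from look import *
c,im,d=look("tw4.png",["collar_mid"])
s=manip.read_state();print(s["eef_pos"],s["finger_gap"],s["finger_force"],s["moment"])
T,dt=manip.camera("top");ct=manip.calibration("top")
for r in manip.cut_out("mat_middle","top")[:1]:
    m=r["mask"].astype(np.uint8);ys,xs=np.nonzero(m)
    print("mat top",r["score"],m.sum())
# mat colour edges: table/mat corners from initial top image
im0=np.load("top.npz")["im"].astype(int);g=(abs(im0[...,0]-im0[...,2])<25)&(im0.mean(2)>90)
mm=np.zeros(g.shape,np.uint8);mm[130:200,214:280]=g[130:200,214:280]
n,l,st,_=cv2.connectedComponentsWithStats(mm);k=1+st[1:,4].argmax();cn,_=cv2.findContours((l==k).astype(np.uint8),0,2)
b=cv2.boxPoints(cv2.minAreaRect(max(cn,key=len)));print(b.tolist());W=np.array([atz(ct,p,4) for p in b]);print(np.round(W,1),np.round(W.mean(0),1))
E
```

```text
clock: 15.52
eef_pos: [591.1, 36.9, 321.3]
eef_rot: [-3.141, 0.002, 0.053]
wrist_force: [-0.1, -0.6, -1.1]
finger_gap: 28.1
finger_force: 9.1
clock: 16.27
eef_pos: [591.1, 35.7, 292.8]
eef_rot: [3.142, -0.001, 0.052]
wrist_force: [-0.9, -0.1, -1.9]
finger_gap: 28.1
finger_force: 9.3
collar_mid 0.62 [231.7 151.4] 155 [644.4  50.5 125.1]
[591.07643876  35.77216921 292.66886926] 27.64184228706991 9.302175486227497 [-0.01555408  0.02980112  0.04618788]
mat top 0.45 58
[[218.50640869140625, 194.28807067871094], [220.26052856445312, 136.40184020996094], [274.30181884765625, 138.03944396972656], [272.5476989746094, 195.92567443847656]]
[[492.8 138.6   4. ]
 [690.5 132.7   4. ]
 [680.9 -49.1   4. ]
 [483.8 -38.1   4. ]] [587.  46.   4.]
```

View pics/tw4.png

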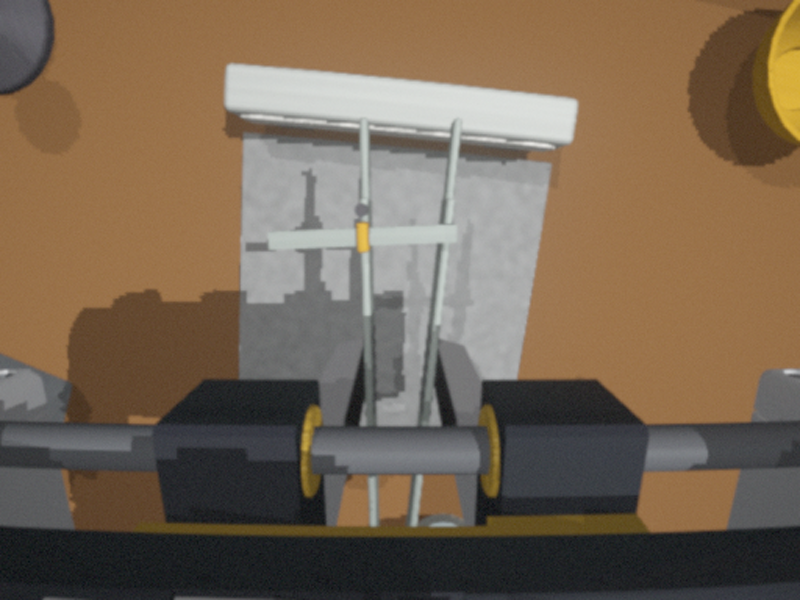

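Held over the mat: pin (362,209), collar (363,237), light bar well ahead of and below the tips. Now the exact figures.

```bash
cat > fine.py <<'E'
from gap import *
def fine(zc=101):
    im,_=manip.camera("wrist");hsv=cv2.cvtColor(im,cv2.COLOR_RGB2HSV).astype(int)
    def cen(m,x0,x1,y0,y1):
        s=np.zeros(m.shape,bool);s[y0:y1,x0:x1]=m[y0:y1,x0:x1];n,l,st,ce=cv2.connectedComponentsWithStats(s.astype(np.uint8))
        k=1+st[1:,4].argmax();return ce[k],st[k].tolist()
    k,ks=cen((hsv[...,0]>14)&(hsv[...,0]<32)&(hsv[...,1]>130),215,250,135,165)
    p,ps=cen(hsv[...,2]<128,224,242,127,141)
    print("collar",k,ks,"pin",p,ps)
    for r in(132,133,134,135): print(r,hsv[r,222:244,2].tolist())
    f=1.5625;meas(p*f,k*f,(267,241),(457,233),zc)
E
python3 - <<'E'
from fine import *
fine()
c=manip.calibration("wrist")
a,b=[atz(c,np.array(p)*.64,4)[:2] for p in((243,134),(551,162))];e=(a-b)/np.linalg.norm(a-b);x=np.array([e[1],-e[0]])
print("mat width",np.linalg.norm(a-b),"mid",(a+b)/2-100*x, x)
a,b=[atz(c,np.array(p)*.64,48)[:2] for p in((228,66),(577,98))];print("lightbar far edge",np.linalg.norm(a-b),(a+b)/2-126*x)
E
```

```text
collar [231.6875     151.52678571] [229, 143, 7, 18, 112] pin [231.97826087 133.91304348] [228, 131, 9, 7, 46]
132 [171, 170, 172, 170, 163, 148, 130, 120, 121, 120, 121, 123, 119, 122, 127, 140, 159, 171, 172, 177, 176, 177]
133 [175, 174, 171, 172, 164, 143, 125, 120, 122, 120, 121, 117, 117, 115, 123, 136, 158, 170, 172, 173, 174, 177]
134 [174, 175, 175, 173, 162, 141, 128, 122, 119, 123, 121, 118, 121, 114, 122, 136, 156, 168, 172, 172, 175, 176]
135 [174, 173, 175, 173, 161, 143, 127, 122, 119, 121, 119, 121, 120, 119, 125, 139, 158, 167, 172, 173, 175, 175]
bar len 63.62285145988929 yaw 0.09340340386810397 pin ahead 8.823445263837902 pin-collar y -0.41091061293021586
centre [589.5650269   43.93193201]
mat width 178.82740114023238 mid [586.81760005  45.24925367] [ 0.9993971  -0.03471947]
lightbar far edge 165.44638053512224 [586.06439859  44.4981473 ]
```

```bash
python3 -m creep '{"slide":[[-0.3,0.1,0],[0,0,0],[0,0,0],[0,0,0]],"turn":[0,0,0,0],"claw":[0.29,0.29,0.29,0.29]}'
python3 - <<'E'
from h import *
def edge(v,lo):  # subpixel half-crossings of a profile
    return v
ims=[manip.camera("wrist")[0].astype(float) for _ in range(4)];im=np.mean(ims,0);c=manip.calibration("wrist")
s=manip.read_state();print(s["finger_gap"],s["finger_force"],s["eef_pos"])
V=im.max(2);S=1-im.min(2)/np.maximum(V,1)
pts=[]
for u in list(range(178,224,3))+list(range(242,276,3)):
    col=V[140:165,u];hi=col.max();lo=np.median(col)
    w=np.clip(col-(hi+lo)/2,0,None)
    pts.append((u,140+(w*np.arange(25)).sum()/w.sum(),round(hi),round(lo)))
P=np.array(pts);print(np.round(P[:,1],1).tolist())
zc=101
W=np.array([atz(c,q[:2],zc+22)[:2] for q in P])
co=np.polyfit(W[:,1],W[:,0],1);res=W[:,0]-np.polyval(co,W[:,1]);g=abs(res)<1
co=np.polyfit(W[g,1],W[g,0],1);yaw=-np.arctan(co[0]) ;print("kept",g.sum(),"yaw",yaw)
e=np.array([-np.sin(yaw),np.cos(yaw)]);x=np.array([np.cos(yaw),np.sin(yaw)])
# collar and pin horizontal edges at half height
for r in range(145,159,3): print("collar S",r,np.round(S[r,224:242]*100).astype(int).tolist())
pr=V[132:136].mean(0);cs=S[147:157].mean(0)
def half(prof,a,b,m,sign):
    seg=prof[a:b]*sign;i=int(np.argmax(seg>m*sign));return a+i-(seg[i]-m*sign)/(seg[i]-seg[i-1])
ch=cs[229:235].max()/2;cl=half(cs,222,240,ch,1);cr=None
for u in range(232,242):
    if cs[u]<ch: cr=u-(ch-cs[u])/(cs[u-1]-cs[u]);break
pm=(120+173)/2;pl=half(pr,222,240,pm,-1)
for u in range(233,246):
    if pr[u]>pm: prr=u-(pr[u]-pm)/(pr[u]-pr[u-1]);break
print("collar",cl,cr,"pin",pl,prr)
k=atz(c,((cl+cr)/2,151.5),zc+24)[:2];p=atz(c,((pl+prr)/2,133.9),zc+21)[:2]
print("widths mm",np.linalg.norm(atz(c,(cl,151.5),zc+24)-atz(c,(cr,151.5),zc+24)),np.linalg.norm(atz(c,(pl,134),zc+21)-atz(c,(prr,134),zc+21)))
print("pin ahead",(p-k)@x,"pin-collar",(p-k)@e,"centre",k-55*x-1.5*e)
E
```

```text
clock: 17.02
eef_pos: [588.1, 36.7, 292.4]
eef_rot: [3.142, -0.0, 0.052]
wrist_force: [0.0, 0.3, -0.9]
finger_gap: 27.3
finger_force: 9.3
27.7510039023799 9.283265511039644 [588.08488215  36.75506139 292.38425433]
[152.8, 152.8, 152.7, 152.8, 152.6, 152.7, 152.6, 152.4, 152.2, 152.0, 151.9, 151.8, 151.6, 151.7, 151.5, 151.0, 150.4, 150.6, 150.2, 150.3, 149.9, 149.8, 149.8, 149.6, 149.6, 149.5, 149.6, 149.2]
kept 28 yaw 0.09057201258240749
collar S 145 [2, 2, 2, 25, 52, 61, 63, 63, 62, 63, 61, 49, 16, 3, 3, 3, 2, 3]
collar S 148 [4, 4, 3, 18, 47, 61, 63, 63, 63, 63, 60, 39, 9, 4, 4, 4, 3, 4]
collar S 151 [4, 4, 4, 14, 45, 61, 63, 63, 63, 64, 62, 44, 11, 3, 4, 4, 4, 4]
collar S 154 [4, 5, 5, 9, 38, 58, 63, 64, 63, 62, 64, 49, 18, 4, 4, 4, 3, 4]
collar S 157 [3, 3, 3, 8, 35, 55, 63, 64, 64, 64, 64, 59, 40, 11, 3, 2, 2, 1]
collar 227.6304703983 235.44997593289787 pin 226.87417218543047 237.328025477707
widths mm 4.016811578664318 5.410124089974391
pin ahead 8.802861697181424 pin-collar -0.5247217113957832 centre [586.55061434  45.11136233]
```

```bash
python3 - <<'E'
from h import *
ims=[manip.camera("wrist")[0].astype(float) for _ in range(4)];im=np.mean(ims,0);np.save("avg.npy",im)
for r in range(120,143): print(r,' '.join("%3d"%v for v in im[r,222:246].max(1)),'|',' '.join("%3d"%v for v in (im[r,222:246,2]-im[r,222:246,0])))
E
```

```text
120 171 171 171 170 168 170 170 165 152 149 163 185 197 184 160 159 167 172 173 174 173 172 172 172 |   0   0   1   0   1   2   1   0   1   2   1   3   2   3   2   1   1   1   0   0   0   1   1   2
121 174 174 173 172 170 169 170 165 152 153 174 193 198 185 160 158 168 173 173 173 173 172 172 172 |   1   1   2   0   1   1   1   1   2   3   3   3   3   4   3   2   1   2   0   0   0   2   1   2
122 175 176 176 173 172 171 169 166 152 155 179 196 199 186 162 159 168 172 172 172 172 172 171 171 |   2   2   1   1   1   1   0   2   1   2   3   2   3   3   2   1   1   2   1   0   0   2   1   1
123 176 176 176 174 172 171 170 166 151 156 180 195 199 188 164 159 169 172 173 172 172 172 171 171 |   0   2   2   1   1   1   1   1   1   2   2   2   3   4   2   3   2   1   0   0   1   1   1   1
124 175 176 175 173 173 171 170 166 152 157 180 196 200 190 165 159 169 172 174 174 173 172 171 171 |   0   1   1   1   0   1   1   0   1   2   2   3   3   3   2   2   1   1   0   0   1   1   1   1
125 175 175 174 174 173 171 171 166 152 155 177 193 198 188 165 160 169 172 174 173 173 174 171 171 |   1   0 
[... 2753 characters left out ...]
 176 177 |   2   1   1   0   0   0   0   1   1   2   3   3   3   3   3   2   1   0   0   0   0   1   1   0
140 174 174 171 168 165 160 144 126 137 165 187 193 186 165 139 137 159 172 174 175 175 175 175 176 |   1   2   1   0   0   1   0   1   1   0   1   1   2   2   2   3   2   1   0   1   0   0   0   0
141 173 172 170 153 139 131 126 125 136 156 170 177 173 157 138 136 158 171 174 174 174 175 175 176 |   1   1   1   0   0   0  -3  -9 -12 -15 -14 -13  -9  -5  -1   1   0   1   1   1   1   0   0   0
142 171 172 167 147 125 122 137 154 164 169 176 180 172 153 134 134 156 169 173 174 175 176 175 177 |   1   1   1   1   0  -9 -33 -59 -71 -71 -72 -71 -61 -41 -16  -1   0   1   1   1   1   1   1   0
```

```bash
python3 - <<'E'
from h import *
im,d=manip.camera("wrist");c=manip.calibration("wrist")
for n,(u,v) in {"tipL":(233.5,82),"bladeL":(233.5,122),"bladeL2":(234.5,170),"tipR":(292,82),"bladeR":(287,120),"bladeR2":(281,185),"barL":(190,153)}.items():
    w=d[v-2:v+3,int(u)-3:int(u)+4];z=np.min(w[w>0]);print(n,np.round(pt(c,(u,v),z),1))
s=manip.read_state();print(s["clock"],s["finger_gap"],s["finger_force"],s["eef_pos"])
E
```

```text
tipL [677.8  53.4 107. ]
bladeL [656.3  52.5 107.1]
bladeL2 [629.9  50.6 112.6]
tipR [679.4  21.3 107.4]
bladeR [659.   22.5 107. ]
bladeR2 [622.7  23.8 112.9]
barL [639.1  73.6 122.1]
17.475 27.491044816075526 9.283970900578424 [588.067618    36.76576362 292.38743268]
```

```bash
python3 - <<'E'
from cell import manip
print(manip.sign_off())
E
```

```text
the job is handed in; nothing more can be done
None
```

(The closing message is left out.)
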